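# Unbolt the low specimen case

### The job

Unbolt the lid of the low grey case: lift the bolt's knobbed handle up out of its notch until it stands about upright, then slide the bolt fully back so that it is out of its keeper, and let go. The taller case has the same kind of bolt; leave that one alone.

Things in the scene. Friction and masses are not known exactly. Their poses are not given: they have to be found in the camera images.
- low_case: Low grey metal case, fixed, 110 (x) x 200 (y) x 60 mm high. Origin: centre of its underside; its -x side faces the robot, z up. On the lid a steel barrel bolt lies along the case's y, axis at x -27, z 84 mm; it draws out toward -y, keeper at the +y end. Round-topped guides reach z 97. In front an upright plate (x -45 to -51, top z 94) has an 18 mm wide notch at y 0 for the handle's stem.
- low_knob (a point): Centre of the black knob of the low case's bolt handle: a thick disc, 28 mm diameter, 22 mm wide between flat faces that look along the bolt's axis (case's y), on a 9 mm round steel stem, 52 mm from the bolt's axis. Handle down: the stem points to the case's -x, the knob hangs in free air in front of the case, 84 mm above the worktop. Handle upright: the knob is 52 mm above the axis. Bolt shut: it is at y = 0 of the case.
- low_handle (a joint): Angle of the low case's bolt handle about the bolt's axis, rad: 0 = down, level, in the notch; 1.57 = upright (stop). It swings up and back in an arc of 52 mm radius. The stem is clear of the notch above about 0.75. Light friction (about 1 to 2 N at the knob) keeps it where it is left.
- low_bolt (a joint): How far the low case's bolt is drawn back, m: 0 = shut, 0.05 = fully back (stop). It grows toward the case's -y. Its tip leaves the keeper at about 0.018. Friction about 2 N. With the handle in the notch the bolt can move only about 4 mm.
- tall_handle (a joint): Angle, rad, of the same kind of bolt handle on the other case (same footprint, 125 mm high): 0 = down in its notch. Not to be moved.

How it is judged:
By the outcome, as a careful person would: the job done as asked, in the order asked, and still so for the second after the job is handed in, with the robot touching nothing.
It also fails if it takes over 32 s, if anything falls off the work surface, if the arm or the gripper's body presses on something with over 40 N, if the wrist force passes 120 N, or if a joint passes its speed limit or range.

### The arm

A 6-joint arm with a two-finger parallel gripper is mounted at the origin on a cart in front of the work surface, level with it; the furniture and walls round the work are solid. World frame = base frame: x ahead of the robot, y to its left, z up, the work surface at z = 0. Lengths are in m, angles in rad, forces in N, time in s.
With the tool pointing down it reaches from about 0.275 to 0.975 m from the base axis. Payload 8.4 kg.
Tool frame: the origin (TCP) lies between the finger pads; the fingertips stand 14 mm ahead of it and the grasp point (between the pads) lies 5 mm behind it (env.tip_reach is the distance from the TCP to the fingertips, in m); z points along the fingers, y is the line along which they close (so a half turn about z gives the same grasp; the last joint's range is limited). The gripper opens to 92 mm and grips with 3 to 60 N. Pads are 20 mm wide; open, the fingers measure 128 mm over their backs; the gripper's body (75 mm by 189 mm) begins 69 mm behind the grasp point.
Start: joints at [1.303, 0.353, 1.633, -0, 1.155, -0.002], TCP at [0.164, 0.603, 0.229] pointing down, gripper open.
Joint ranges: [-2.63, 2.63], [-0.92, 2.1], [0.06, 2.66], [-1.3, 4.44], [0, 2.69], [-3.02, 3.02]. Speed limits (rad/s): [2.22, 2.22, 2.79, 3.14, 3.14, 3.14].

### API

Orientations are given as a unit quaternion [x, y, z, w].
In Python, from bench import env, snapshot, spot_in, cut_out gives the robot as it stands. The module is installed in compiled form; this text tells all that it offers. Calls block until the motion is done:
- env.movep(position, orientation): joint-space move of the TCP to a pose.
- env.move_linear(position, orientation=None, speed=0.15, force_limit=None): straight line of the TCP; orientation=None keeps the orientation; speed is the mean speed in m/s. With force_limit (N) it stops when the force on the tool has changed by that much, and returns True; else False.
- env.move_j(angles): joint-space move.
- env.command_gripper(opening, squeeze=None): finger opening in m; squeeze is the grip in N (None keeps the last); returns when the fingers have stopped.
- env.hold(seconds).
- env.inverse_kinematics(position, orientation): joint angles nearest the present ones, or None.
- env.observe(): the state.
- snapshot(name): name is "scene" or "top" or "wrist"; returns a dict with "frame" (480x640x3 uint8, blue, green, red), "depth" (480x640 float32, m along the optical axis (not along the pixel's ray), 0 where there is no reading), "intrinsics" (3x3 intrinsics, pixels), "cam_to_world" (4x4, takes a point from camera to world coordinates). Camera axes: x right, y down, z forward; pixel columns grow to the right and rows downward; lengths in m; the calibration is good to about 2 mm. The wrist camera is an equidistant fisheye: a pixel r from the principal point sees the ray r / f radians off the axis. A picture is of the moment at which its call begins.
A pose or a line that the arm cannot do raises env.MotionError and nothing moves.
- env.hand_in(): hands the job in; it is judged then, once.
Trained networks look in a picture, given as the dict that the camera call returned (one of the last four; its "shot" number tells which), for a name from the list of things; names that differ only in an ending like _2 or _b are one class to them, and where a whole thing is asked for, a point or a joint stands for the part that bears it (a point fixed in the world has none). Each returns a list of dicts, best first, with "conf" (0 to 1); they miss things now and then, are a little off and sometimes report something else, mostly with a low value. They report only what shows in the picture. A call takes as long as a camera call.
- spot_in(picture, label): "rect" ([left, top, width, height] in pixels, round what is visible of it).
- cut_out(picture, label): "mask" (480x640 bool, what is visible of it) and "rect" ([left, top, width, height] in pixels, round what is visible of it).
The state is a dict: "time": time; "joint_pos": joint angles; "qd": joint speeds; "tau": joint torques, N m; "tcp_pos": TCP position; "tool_rot": TCP orientation; "wrist_force": force on the tool from outside, world axes, zero at the start; "ft_torque": the same for the moment, N m; "finger_gap": finger opening in m; "finger_force": force on a finger pad.
Only numpy, scipy, OpenCV 4.12 (cv2) and the standard library are available. Lean on these libraries where they do the work, as an engineer would, in place of code of your own. Each camera call takes 0.05 s, during which the arm holds its last target. There are 200 camera calls.

## Working session

There is one attempt and no reset: what is moved stays moved. The work goes in short steps, each a Python script; the robot and the scene stay as the last script left them, time stands still between calls to the robot, and variables do not carry over. Pictures are saved under pics/ and viewed, at most 10 in all, crops included, and the job is handed in when it is done.

```bash
mkdir -p pics
cat > h.py <<'E'
from bench import env, snapshot, spot_in, cut_out
import numpy as np, cv2
def cloud(s):
    K=s["intrinsics"];d=s["depth"];v,u=np.mgrid[:480,:640]
    c=np.stack([(u-K[0,2])/K[0,0]*d,(v-K[1,2])/K[1,1]*d,d],-1)
    T=s["cam_to_world"];return c@T[:3,:3].T+T[:3,3]
E
python3 - <<'E'
from h import *
for n in("scene","top"):
    s=snapshot(n);cv2.imwrite(f"pics/{n}.png",s["frame"]);P=cloud(s)
    np.savez(f"{n}.npz",P=P,d=s["depth"])
    print(n,s["cam_to_world"][:3,3])
    for l in("low_case","low_knob","tall_handle"):
        for r in cut_out(s,l)[:3]:
            m=r["mask"]&(s["depth"]>0)
            print(l,round(r["conf"],2),r["rect"],np.median(P[m],0).round(3) if m.any() else None)
E
```

```text
scene [-0.09122242 -0.72515     0.95002844]
low_knob 0.94 [363.6, 289.1, 35.9, 27.6] [ 0.467 -0.227  0.091]
tall_handle 0.83 [234.0, 155.9, 31.0, 21.8] [0.47  0.209 0.155]
top [ 0.30647851 -0.01417153  1.07135846]
low_case 0.72 [368.4, 183.3, 104.5, 74.6] [ 0.534 -0.224  0.062]
low_knob 0.65 [416.9, 217.3, 12.9, 40.4] [ 0.476 -0.226  0.094]
tall_handle 0.94 [172.9, 203.0, 23.6, 43.6] [0.477 0.208 0.158]
```

View pics/scene.png

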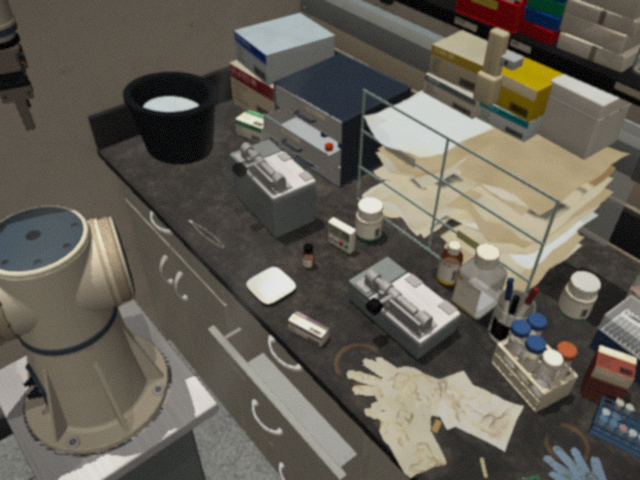

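View pics/top.png

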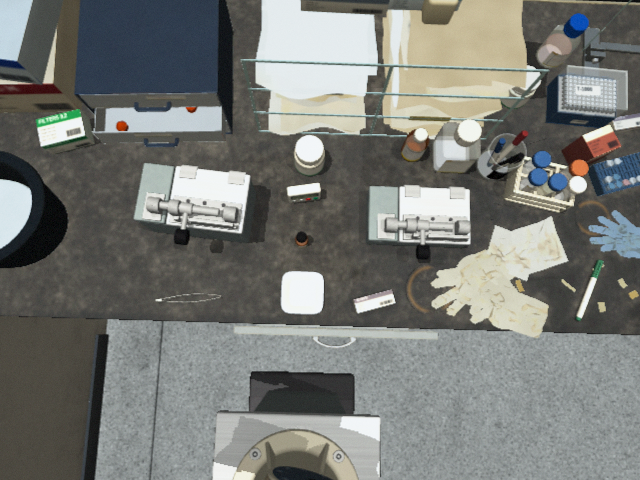

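Run:
```python
from h import *
P=np.load("top.npz")["P"]; Q=P.reshape(-1,3)
m=(Q[:,2]>.045)&(Q[:,2]<.07)&(Q[:,0]>.4)&(Q[:,0]<.7)&(Q[:,1]<-.08)&(Q[:,1]>-.4)
print(cv2.minAreaRect(Q[m][:,:2].astype(np.float32)*1000), m.sum())
P2=np.load("scene.npz")["P"]
for P in(Q,P2.reshape(-1,3)):
    m=(P[:,2]>.06)&(P[:,2]<.11)&(P[:,0]>.44)&(P[:,0]<.49)&(abs(P[:,1]+.226)<.03)
    print(m.sum(),P[m].min(0),P[m].max(0),P[m].mean(0))
    m=(P[:,2]>.09)&(P[:,0]>.48)&(P[:,0]<.6)&(P[:,1]<-.1)&(P[:,1]>-.35)
    print(m.sum(),P[m].min(0),P[m].max(0)); b=P[m]; print(np.polyfit(b[:,1],b[:,0],1))
```

```text
((592.2503662109375, -263.7646179199219), (271.6214294433594, 214.3389892578125), 89.57231903076172) 5043
252 [ 0.44946233 -0.25313303  0.0600352 ] [ 0.4899994  -0.19692511  0.10398957] [ 0.4674587  -0.22525622  0.09204619]
771 [ 0.48013718 -0.31656771  0.09000242] [ 0.52673579 -0.157294    0.10063775]
[0.05919345 0.52306258]
347 [ 0.4465948  -0.25595359  0.06001148] [ 0.48999408 -0.20728346  0.10437773] [ 0.4687497  -0.23015946  0.08775511]
512 [ 0.48655866 -0.31395683  0.09000282] [ 0.52451069 -0.15498728  0.09954198]
[0.06037009 0.52025864]
```

The scene shows the low case at right (scene knob near (374,306), top knob near (423,252)) and the tall case at left, so the low one is at about (0.53, -0.22), yawed about -0.06. I'll hover above its knob and refine with the wrist camera.

```bash
cat >> h.py <<'E'
from scipy.spatial.transform import Rotation as R
YAW=-0.06
def quat(yaw=YAW):
    c,s=np.cos(yaw),np.sin(yaw)
    best=None
    for k in(1,-1):
        y=k*np.array([-s,c,0]);z=np.array([0,0,-1.]);x=np.cross(y,z)
        q=R.from_matrix(np.stack([x,y,z],1)).as_quat()
        j=env.inverse_kinematics([.46,-.227,.25],q)
        if j is not None:
            d=np.abs(np.array(j)-env.observe()["joint_pos"]).max()
            if best is None or d<best[0]: best=(d,q)
    return best[1]
def wcloud(s):
    K=s["intrinsics"];d=s["depth"];v,u=np.mgrid[:480,:640]
    a=(u-K[0,2])/K[0,0];b=(v-K[1,2])/K[1,1];r=np.hypot(a,b)+1e-9
    t=np.tan(np.minimum(r,1.5))*d
    c=np.stack([a/r*t,b/r*t,d],-1)
    T=s["cam_to_world"];return c@T[:3,:3].T+T[:3,3]
E
python3 - <<'E'
from h import *
q=quat();print(q)
env.movep([.46,-.227,.25],q)
o=env.observe();print(o["time"],o["tcp_pos"],o["joint_pos"])
s=snapshot("wrist");cv2.imwrite("pics/w1.png",s["frame"]);P=wcloud(s);np.savez("w1.npz",P=P)
print(s["intrinsics"],s["cam_to_world"])
for l in("low_case","low_knob"):
    for r in cut_out(s,l)[:3]:
        m=r["mask"]&(s["depth"]>0);Q=P[m]
        print(l,r["conf"],r["rect"],np.percentile(Q,[3,50,97],axis=0).round(4).tolist())
E
```

```text
[ 0.99955003 -0.0299955   0.         -0.        ]
3.4917 [ 0.4603264  -0.22650406  0.25000109] [-4.60281185e-01  1.56304004e-01  1.84576764e+00  1.45856678e-04
  1.13948282e+00  1.16932655e+00]
[[371.64829954   0.         323.95185339]
 [  0.         371.64829954 245.11023817]
 [  0.           0.           1.        ]] [[-5.83237563e-02 -9.56415656e-01 -2.86124854e-01  5.42197965e-01]
 [-9.98297617e-01  5.57458946e-02  1.71541218e-02 -2.32330919e-01]
 [-4.56184691e-04  2.86638252e-01 -9.58038780e-01  4.05527656e-01]
 [ 0.00000000e+00  0.00000000e+00  0.00000000e+00  1.00000000e+00]]
low_case 0.97 [212.0, 69.8, 212.8, 173.1] [[0.4766, -0.3172, 0.0568], [0.5412, -0.2277, 0.0606], [0.5958, -0.1341, 0.0963]]
low_knob 0.71 [305.0, 157.6, 30.8, 83.8] [[0.4545, -0.2361, 0.086], [0.4855, -0.2264, 0.0931], [0.5242, -0.2165, 0.1012]]
low_knob 0.23 [211.0, 68.4, 212.2, 176.4] [[0.4764, -0.3174, 0.0563], [0.5413, -0.2277, 0.0606], [0.5959, -0.1338, 0.0963]]
```

View pics/w1.png

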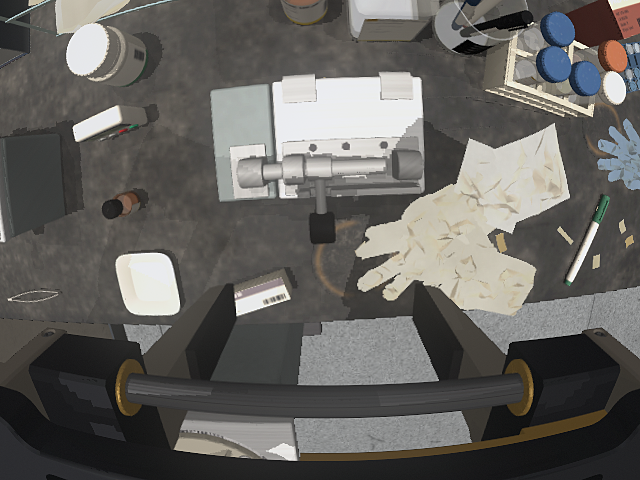

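The wrist view shows the knob at (322,228), centred between the fingers, with the bolt spanning (240,172)–(420,165). Next I'll fit the case rectangle and the knob.

Run:
```python
from h import *
P=np.load("w1.npz")["P"];f=cv2.imread("pics/w1.png")
k=P[212:244,305:340].reshape(-1,3);dark=f[212:244,305:340].max(2).ravel()<45
k=k[dark&(k[:,2]>.07)];print("knob",len(k),np.percentile(k,[2,50,98],axis=0).round(4).tolist())
A=P[65:205,205:430].reshape(-1,3);b=A[(A[:,2]>.052)&(A[:,2]<.068)]
(c,sz,a)=cv2.minAreaRect((b[:,:2]*1000).astype(np.float32));print("case",c,sz,a)
g=A[(A[:,2]>.088)&(A[:,0]>.49)];p=np.polyfit(g[:,1],g[:,0],1);print("bolt",p,np.polyval(p,-.227),len(g),g[:,2].max())
```

```text
knob 692 [[0.4522, -0.2357, 0.0895], [0.4664, -0.2256, 0.0989], [0.4768, -0.216, 0.1016]]
case (545.017578125, -226.4369659423828) (201.12510681152344, 117.72754669189453) 89.8583755493164
bolt [0.055458   0.52545444] 0.5128654779291273 4347 0.4055276562651282
```

Run:
```python
from h import *
P=np.load("w1.npz")["P"]
A=P[65:205,205:430].reshape(-1,3)
g=A[(A[:,2]>.09)&(A[:,2]<.11)&(A[:,0]>.495)&(A[:,0]<.54)]
bins=[(y,np.mean(np.percentile(g[abs(g[:,1]-y)<.004][:,0],[5,95])),np.percentile(g[abs(g[:,1]-y)<.004][:,2],98)) for y in np.arange(-.31,-.14,.01) if (abs(g[:,1]-y)<.004).sum()>20]
print(np.round(bins,4))
b=A[(A[:,2]>.056)&(A[:,2]<.064)]
for y in np.arange(-.315,-.14,.025):
    q=b[abs(b[:,1]-y)<.004][:,0]; print(round(y,3),np.percentile(q,[1,99]).round(4))
```

```text
[[-0.31    0.5103  0.0972]
 [-0.3     0.5103  0.097 ]
 [-0.29    0.5086  0.0958]
 [-0.28    0.5065  0.0946]
 [-0.27    0.5068  0.0945]
 [-0.26    0.5062  0.0948]
 [-0.25    0.5069  0.0947]
 [-0.24    0.5074  0.0939]
 [-0.23    0.5153  0.0947]
 [-0.22    0.5155  0.0946]
 [-0.21    0.5105  0.0971]
 [-0.2     0.5155  0.0972]
 [-0.19    0.5157  0.0917]
 [-0.18    0.5163  0.0967]
 [-0.17    0.5158  0.0974]
 [-0.16    0.516   0.0971]]
-0.315 [0.4971 0.5971]
-0.29 [0.4986 0.5972]
-0.265 [0.4977 0.5974]
-0.24 [0.498  0.5973]
-0.215 [0.4969 0.5979]
-0.19 [0.4886 0.5971]
-0.165 [0.4882 0.5969]
```

```bash
sed -i 's/^YAW=.*/YAW=0.0/' h.py
cat >> h.py <<'E'
AX,KY,AZ=.516,-.226,.084
def knob(th,d=0): return np.array([AX-.052*np.cos(th),KY-d,AZ+.052*np.sin(th)-.005])
def rep(t=""):
    o=env.observe();print(t,round(o["time"],2),np.round(o["tcp_pos"],4),"F",np.round(o["wrist_force"],1),"gap",round(o["finger_gap"],4),np.round(o["finger_force"],1))
E
python3 - <<'E'
from h import *
q=quat()
env.move_linear(knob(0)+[0,0,.06],q,speed=.15)
env.command_gripper(.05,12)
print(env.move_linear(knob(0),speed=.1,force_limit=10));rep("down")
env.command_gripper(.0,12);rep("grip")
for th in np.linspace(0,.9,6)[1:]:
    hit=env.move_linear(knob(th),speed=.05,force_limit=20);rep(round(th,2))
    if hit: print("HIT");break
s=snapshot("wrist");cv2.imwrite("pics/w2.png",s["frame"])
E
```

```text
False
down 6.04 [ 0.4643 -0.2261  0.0792] F [ 0.2 -0.1  0.7] gap 0.05 0.0
grip 6.58 [ 0.4642 -0.226   0.0792] F [-0.4  0.6  1.8] gap 0.0219 12.0
0.18 6.91 [ 0.465  -0.226   0.0889] F [-0.6  1.4  3.4] gap 0.0224 12.0
0.36 7.24 [ 0.4674 -0.226   0.0978] F [-1.8  1.1  4.7] gap 0.0219 12.0
0.54 7.58 [ 0.4716 -0.226   0.1062] F [-2.3  2.   5.9] gap 0.0218 12.0
0.72 7.91 [ 0.4773 -0.226   0.1138] F [-3.2  0.7  5.9] gap 0.0217 12.0
0.9 8.24 [ 0.4844 -0.226   0.1203] F [-2.2  1.9  4.7] gap 0.0216 12.0
```

View pics/w2.png

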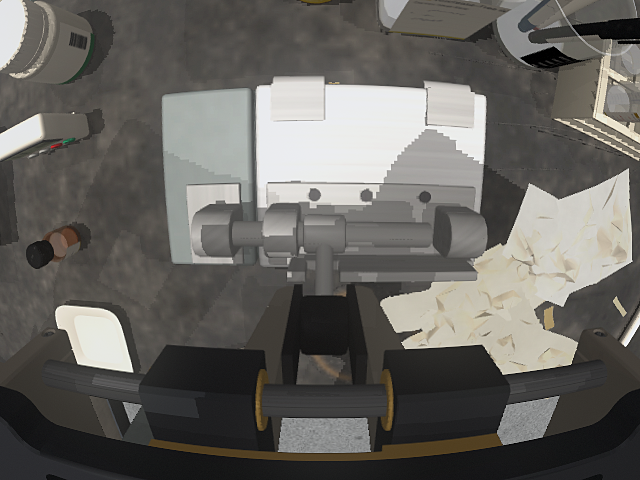

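The knob sits between the pads at (325,325) and the stem is rising out of the notch. I'll carry on to upright, then slide.

Run:
```python
from h import *
for th in np.linspace(.9,1.55,5)[1:]:
    hit=env.move_linear(knob(th),speed=.05,force_limit=20);rep(round(th,2))
    if hit: print("HIT");break
else:
    print(env.move_linear(knob(1.55,.045),speed=.06,force_limit=20));rep("slid")
    print(env.move_linear(knob(1.55,.056),speed=.03,force_limit=12));rep("end")
    s=snapshot("wrist");cv2.imwrite("pics/w3.png",s["frame"])
```

```text
1.06 8.61 [ 0.4914 -0.2261  0.1248] F [-1.4  2.   3.3] gap 0.022 12.0
1.23 8.93 [ 0.4992 -0.2261  0.1282] F [-1.1  1.5  2.4] gap 0.022 12.0
1.39 9.24 [ 0.5072 -0.226   0.1303] F [-0.3  0.5 -0.1] gap 0.0219 12.0
1.55 9.56 [ 0.5156 -0.2261  0.1311] F [ 1.  -0.3 -1. ] gap 0.0216 12.0
False
slid 10.46 [ 0.5151 -0.2716  0.1311] F [ 1.8 -1.2 -2.2] gap 0.0221 12.0
True
end 10.77 [ 0.5147 -0.2756  0.1309] F [-0.6  6.   5.2] gap 0.0219 12.0
```

View pics/w3.png

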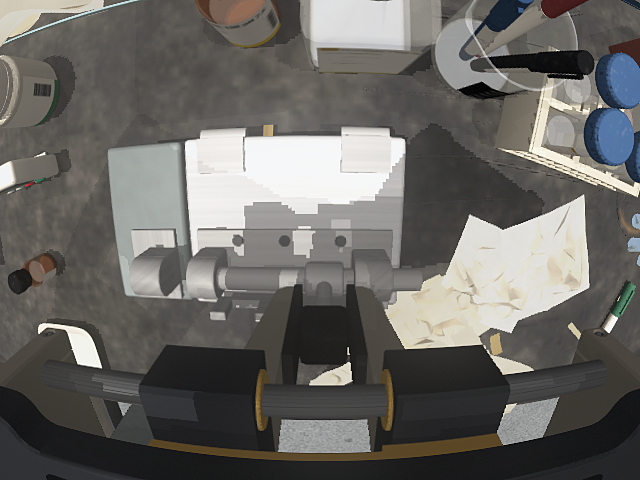

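The bolt is at its stop, drawn about 50 mm: a gap shows at the keeper near (180,275) and the tip sticks out at (410,280). Now I'll release and retreat straight up.

Run:
```python
from h import *
env.command_gripper(.045);rep("open")
env.move_linear(env.observe()["tcp_pos"]+np.array([0,0,.12]),speed=.12);rep("up")
s=snapshot("wrist");cv2.imwrite("pics/w4.png",s["frame"]);P=wcloud(s)
for r in spot_in(s,"low_knob")[:2]: print(r)
Q=P.reshape(-1,3);k=Q[(Q[:,2]>.12)&(Q[:,2]<.16)&(abs(Q[:,0]-.515)<.06)&(abs(Q[:,1]+.275)<.04)]
print(len(k),np.percentile(k,[2,50,98],axis=0).round(4).tolist())
```

```text
open 11.33 [ 0.515  -0.2764  0.1305] F [ 0.   0.4 -0.9] gap 0.0451 0.0
up 12.48 [ 0.5145 -0.2761  0.2497] F [-1.1  0.4 -0.1] gap 0.045 0.0
{'rect': [309.4, 218.0, 27.7, 53.7], 'conf': 0.7}
1020 [[0.4955, -0.2864, 0.1359], [0.5115, -0.2761, 0.1465], [0.5212, -0.2658, 0.1495]]
```

View pics/w4.png

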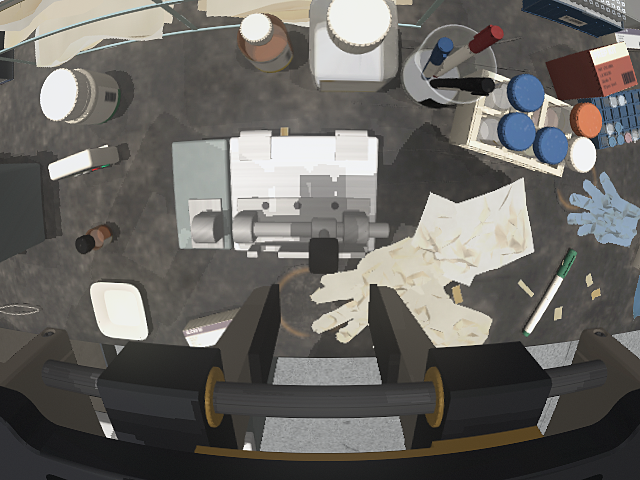

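The handle stands upright with the knob at (323,255), and the bolt is clear of the keeper. One circle fit will give the handle angle before I hand in.

Run:
```python
from h import *
from scipy.optimize import least_squares
s=snapshot("wrist");P=wcloud(s);Q=P.reshape(-1,3)
k=Q[(Q[:,2]>.125)&(Q[:,2]<.16)&(abs(Q[:,0]-.515)<.03)&(abs(Q[:,1]+.276)<.008)]
r=least_squares(lambda c:np.hypot(k[:,0]-c[0],k[:,2]-c[1])-.014,[.515,.136],loss="soft_l1",f_scale=.001)
print(r.x,np.arctan2(r.x[1]-AZ,AX-r.x[0]),len(k))
```

```text
[0.50751898 0.13469692] 1.4050424876469658 778
```

The handle is about 9° short of its stop and there is plenty of time left. I'll regrip and nudge it fully upright.

Run:
```python
from h import *
from scipy.optimize import least_squares
env.move_linear([.509,-.276,.130],speed=.12,force_limit=10);rep("down")
env.command_gripper(0,12);rep("grip")
print(env.move_linear([.523,-.276,.131],speed=.03,force_limit=8));rep("push")
env.command_gripper(.045);rep("open")
p=env.observe()["tcp_pos"];env.move_linear([p[0],p[1],.25],speed=.12);rep("up")
s=snapshot("wrist");Q=wcloud(s).reshape(-1,3)
k=Q[(Q[:,2]>.125)&(Q[:,2]<.16)&(abs(Q[:,0]-.515)<.03)&(abs(Q[:,1]+.276)<.008)]
r=least_squares(lambda c:np.hypot(k[:,0]-c[0],k[:,2]-c[1])-.014,[.515,.136],loss="soft_l1",f_scale=.001)
print(r.x,np.arctan2(r.x[1]-AZ,AX-r.x[0]),len(k),np.median(k[:,1]))
```

```text
down 13.79 [ 0.5095 -0.2763  0.1307] F [ 0.5  0.2 -0.1] gap 0.045 0.0
grip 14.26 [ 0.5091 -0.2755  0.1304] F [0.5 5.4 6.2] gap 0.0218 12.0
True
push 14.67 [ 0.5185 -0.2754  0.1302] F [-1.6  0.4  4.9] gap 0.0221 12.0
open 15.18 [ 0.5177 -0.2747  0.1297] F [ 0.1 -1.2 -0.4] gap 0.0455 0.0
up 16.33 [ 0.5172 -0.2745  0.2492] F [ 0.4 -0.8  0.2] gap 0.0449 0.0
[0.51494018 0.13517208] 1.5500883752349743 813 -0.27567121143234585
```

```bash
python3 -c "
from bench import env
print(env.hand_in())"
```

```text
the job is handed in; nothing more can be done
None
```

The low case's bolt handle is upright (measured about 1.55 rad) and the bolt is drawn back about 50 mm to its stop, out of its keeper. The gripper has let go and is clear, the tall case was not touched, and the job was handed in at about 16 s.

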